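# Cap the steel angle with the blue corner guard

## Robot

A 6-joint arm with a two-finger parallel gripper is mounted at the origin on the work surface. World frame = base frame: x ahead of the robot, y to its left, z up, the work surface at z = 0. Lengths are in m, angles in rad, forces in N, time in s.
With the tool pointing down it reaches from about 0.375 to 0.9 m from the base axis. Payload 3.1 kg.
Tool frame: the origin (TCP) lies between the finger pads; the fingertips stand 8 mm ahead of it and the grasp point (between the pads) lies 11 mm behind it; z points along the fingers, y is the line along which they close (so a half turn about z gives the same grasp; the last joint's range is limited). The gripper opens to 85 mm and grips with 20 to 120 N. Pads are 22 mm wide; open, the fingers measure 114 mm over their backs; the gripper's body (76 mm by 85 mm) begins 54 mm behind the grasp point. The pads swing forward as they close: fully open they stand 13 mm farther back than shut.
Start: joints at [0.932, 0.527, 1.433, -0, 1.181, -0.178], TCP at [0.277, 0.56, 0.239] pointing down, gripper open.
Joint ranges: [-3.08, 3.08], [-0.75, 2.2], [0.22, 2.44], [-1.43, 4.57], [0, 2.65], [-2.85, 2.85]. Speed limits (rad/s): [2.79, 2.79, 3.14, 3.14, 3.14, 3.14].

## Interface

Orientations are given as a unit quaternion [x, y, z, w].
In Python, from station import readout, cams, sign_off gives the robot as it stands.
- The arm moves only by the tool send_rows, never from a script. Its argument "commands" is text: rows parted by semicolons, each of 5 numbers parted by spaces: the finger opening in mm, from 0 to 85.4, then the shift along the tool's x, y, z each as a share of 0.02 m, from -1 to 1, then the turn about the tool's z as a share of 4 degrees, from -1 to 1. In form: grip dx dy dz spin; .... A call has 1 to 20 rows; each row shifts and turns the commanded pose from where the row before left it, along the tool's axes as they then stand; what a row does not reach is not made up. A row lasts 1/12 s, in which the tool goes at most 41.7 mm and 7.16 degrees, less where a joint would pass 70% of its speed; a pose out of reach is approached as far as the arm can. A call with a number of a shift or a turn outside -1 to 1 is refused whole. A call with a gripper value outside its range is refused whole. The fingers move at their own pace and stop on an object; "grip_force" is the grip in N (left out, the last holds). Time passes only in rows, so rows that do not move let the fingers close. It gives the time, the measured TCP pose, the force, the opening and the grip force at its end, in the units of the state.
- readout.sense(): the state, without advancing time (a new reading comes with each control period).
- cams.snapshot(name): name is "scene" or "side" or "wrist"; returns a dict with "pixels" (384x512x3 uint8, red, green, blue), "intrinsics" (3x3 intrinsics, pixels), "dist" ([k1, k2, p1, p2, k3] as OpenCV has them; the pictures are not rectified), "eye" and "rotation" of the camera in the world. Camera axes: x right, y down, z forward; pixel columns grow to the right and rows downward; lengths in m; the calibration is good to about 2 mm. A picture is of the moment at which its call begins. There is no depth.
- sign_off(): hands the job in; it is judged then, once.
The state is a dict: "t": time; "q": joint angles; "qd": joint speeds; "tau": joint torques, N m; "tcp_pos": TCP position; "tool_rot": TCP orientation; "force": force on the tool from outside, world axes, zero at the start; "ft_torque": the same for the moment, N m; "finger_gap": opening from 0.0 (shut) to 1.0 (fully open); "gripper_force": force on a finger pad.
Only numpy, scipy, OpenCV 4.12 (cv2) and the standard library are available. Lean on these libraries where they do the work, as an engineer would, in place of code of your own. Each camera call takes 0.05 s, during which the arm holds its last target. There are 200 camera calls.

## Task

Fit the wide blue corner guard over the bare steel angle on the grey stand: nest it fully down, ridge on ridge, legs lying along legs and the ends about level, then let go of it. Set it down rather than letting it fall, and leave the white guard and the narrow blue guard where they lie.

Things in the scene. Friction and masses are not known exactly. Their poses are not given: they have to be found in the camera images.
- blue_guard: Wide blue plastic corner guard, loose, about 80 g, ridge up like a tent: 110 long, 60 wide, 46 high. Legs 4 thick slope at 45 degrees and end in upright lips 3 thick, 16 high, standing on the worktop: grip across the lips' outer faces (60 apart). Hollow: inside of the V is 40 above the underside. Origin: centre of underside, worktop level; x along ridge, y across, z up. Sizes in mm.
- stand: Fixed stand: grey base 140 x 90 x 10 mm, dark web 20 thick, on top a bare steel angle, ridge up, 110 long, 30 mm legs at 45 degrees, 42 wide; ridge 85, lower edges 61 above the worktop. Origin: on the worktop right below the ridge's middle; x along ridge, y across, z up. A wide guard fully nested has its underside 45 mm above the worktop, its lips 6 mm clear of the angle each side.
- white_guard: White plastic corner guard, loose, the same shape and size as the wide blue one; not wanted. Origin and axes as for the wide blue guard.
- narrow_guard: Narrow blue plastic corner guard, loose, 110 mm long but only 30 mm wide and 31 mm high; too narrow for the stand, not wanted. Origin and axes as for the wide blue guard.
Mind the look-alikes: they are no part of the job. Leave any brown, orange or red look-alike of the stand alone.

How it is judged:
By the outcome, as a careful person would: the job done as asked, in the order asked, and still so for the second after the job is handed in, with the robot touching nothing.
It also fails if it takes over 38 s, if anything falls off the work surface, if the arm or the gripper's body presses on something with over 40 N, if the wrist force passes 120 N, or if a joint passes its speed limit or range.

## Working session

There is one attempt and no reset: what is moved stays moved. The work goes in short steps, Python scripts to look and compute and a tool call to move; the robot and the scene stay as the last step left them, time stands still between calls to the robot, and variables do not carry over. Pictures are saved under pics/ and viewed, at most 11 in all, crops included, and the job is handed in when it is done.

Besides the shell and the picture viewer there is one more tool, called after ">>>" as name(argument=value, ...) on one line, values as JSON. send_rows: Moves the arm, as the interface text tells. Its arguments: {"type":"object","properties":{"commands":{"type":"string"},"grip_force":{"type":"number"}},"required":["commands"]}

```bash
mkdir -p pics; ls; python3 - <<'E'
from station import readout, cams
import cv2, numpy as np
s=readout.sense(); print({k:np.round(v,3) for k,v in s.items()})
for n in("scene","side","wrist"):
    d=cams.snapshot(n); cv2.imwrite(f"pics/{n}0.png",d["pixels"][:,:,::-1]); print(n,np.round(d["eye"],3),np.round(d["rotation"],3).tolist(),np.round(d["intrinsics"],1).tolist(),d["dist"])
a=cv2.imread("pics/scene0.png");b=cv2.imread("pics/side0.png")
cv2.imwrite("pics/both.png",cv2.resize(np.vstack([a,b]),(400,600)))
E
```

```text
pics
{'t': np.float64(0.0), 'q': array([ 0.932,  0.528,  1.434, -0.   ,  1.181, -0.178]), 'qd': array([-0.002, -0.001, -0.   ,  0.   ,  0.001, -0.001]), 'tau': array([-0.0000e+00, -4.4236e+01, -1.7802e+01, -0.0000e+00,  8.0000e-03,
        0.0000e+00]), 'tcp_pos': array([0.277, 0.56 , 0.238]), 'tool_rot': array([ 0.228,  0.974, -0.001, -0.   ]), 'force': array([1.249, 0.267, 0.115]), 'ft_torque': array([-0.024,  0.029, -0.006]), 'gripper_force': np.float64(0.0), 'finger_gap': np.float64(0.996)}
scene [ 1.411 -0.539  0.668] [0.762, 0.428, -0.251, -0.417] [[386.7, 0.0, 253.9], [0.0, 386.7, 188.4], [0.0, 0.0, 1.0]] [-0.01345918  0.          0.          0.          0.        ]
side [0.465 0.857 0.601] [-0.025, 0.873, -0.487, 0.023] [[436.4, 0.0, 247.9], [0.0, 436.4, 192.4], [0.0, 0.0, 1.0]] [-0.02759234  0.          0.          0.          0.        ]
wrist [0.206 0.594 0.372] [0.839, 0.522, 0.081, 0.132] [[310.5, 0.0, 253.8], [0.0, 310.5, 190.3], [0.0, 0.0, 1.0]] [-0.02809473  0.          0.          0.          0.        ]
```

View pics/scene0.png

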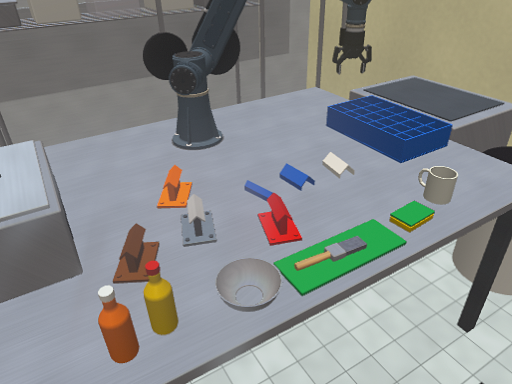

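View pics/side0.png

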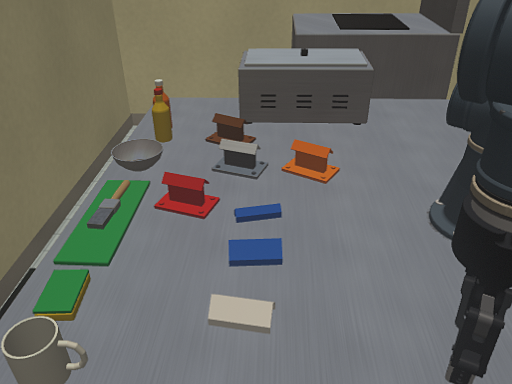

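The scene shows the wide blue guard at (297,177), the narrow one at (262,190), the white one at (338,163) and the grey stand at (197,220). In the side view they're at (255,251), (258,213), (240,312) and (240,157).

```bash
cat > h.py <<'E'
import cv2, numpy as np
from scipy.spatial.transform import Rotation as R
from station import readout, cams
def snap(n,f=None):
    d=cams.snapshot(n)
    if f: cv2.imwrite(f"pics/{f}.png",d["pixels"][:,:,::-1])
    return d
def ray(d,uv):
    uv=np.array(uv,float).reshape(-1,1,2)
    p=cv2.undistortPoints(uv,np.array(d["intrinsics"]),np.array(d["dist"])).reshape(-1,2)
    r=np.array(d["rotation"]); r=R.from_quat(r).as_matrix() if r.size==4 else r
    return np.array(d["eye"]),np.c_[p,np.ones(len(p))]@r.T
def plane(d,uv,z):
    e,v=ray(d,uv); return e+v*((z-e[2])/v[:,2:])
def blobs(d,lo,hi,amin=60):
    hsv=cv2.cvtColor(d["pixels"],cv2.COLOR_RGB2HSV)
    c,_=cv2.findContours(cv2.inRange(hsv,lo,hi),cv2.RETR_EXTERNAL,cv2.CHAIN_APPROX_NONE)
    return sorted([x for x in c if cv2.contourArea(x)>amin],key=cv2.contourArea,reverse=True)
def tri(d1,p1,d2,p2):
    e1,v1=ray(d1,p1);e2,v2=ray(d2,p2);v1=v1[0];v2=v2[0]
    s=np.linalg.lstsq(np.c_[v1,-v2],e2-e1,rcond=None)[0]
    a,b=e1+s[0]*v1,e2+s[1]*v2
    return (a+b)/2,np.linalg.norm(a-b)
E
python3 - <<'E'
from h import *
a=snap("scene");b=snap("side")
for n,d in(("scene",a),("side",b)):
    for c in blobs(d,(105,120,60),(125,255,255)):
        m=c.reshape(-1,2).mean(0); q=cv2.approxPolyDP(c,2.5,True).reshape(-1,2)
        print(n,cv2.contourArea(c),m,plane(d,m,.025)[0].round(3),q.tolist())
print(tri(a,(197,200),b,(240,146)), plane(b,[(219,140),(260,142)],.085).round(3))
E
cd pics; python3 -c "
import cv2,numpy as np
a=cv2.imread('scene0.png')[150:250,150:350];b=cv2.imread('side0.png')[130:330,190:310]
cv2.imwrite('c.png',np.hstack([cv2.resize(a,(480,240),interpolation=2).repeat(1,0),cv2.resize(b,(144,240))]) if 0 else cv2.resize(a,(800,400),interpolation=2))"
```

```text
scene 5015.5 [388.51590106 126.34628975] [0.39  0.698 0.025] [[328, 106], [328, 126], [400, 162], [445, 146], [451, 126], [372, 95]]
scene 385.5 [296.25925926 176.90123457] [0.522 0.129 0.025] [[280, 172], [282, 178], [300, 189], [305, 180], [313, 184], [307, 175], [287, 164]]
scene 144.5 [257.81818182 188.67272727] [ 0.516 -0.016  0.025] [[245, 185], [267, 197], [271, 193], [249, 181]]
side 1271.0 [255.01315789 251.55263158] [0.505 0.157 0.025] [[280, 238], [229, 240], [230, 265], [281, 263]]
side 552.0 [257.95535714 212.25892857] [0.506 0.014 0.025] [[279, 203], [235, 209], [237, 221], [280, 216]]
(array([ 0.56317457, -0.23342188,  0.08140755]), np.float64(0.011200547339724976)) [[ 0.627 -0.253  0.085]
 [ 0.512 -0.243  0.085]]
```

View pics/c.png

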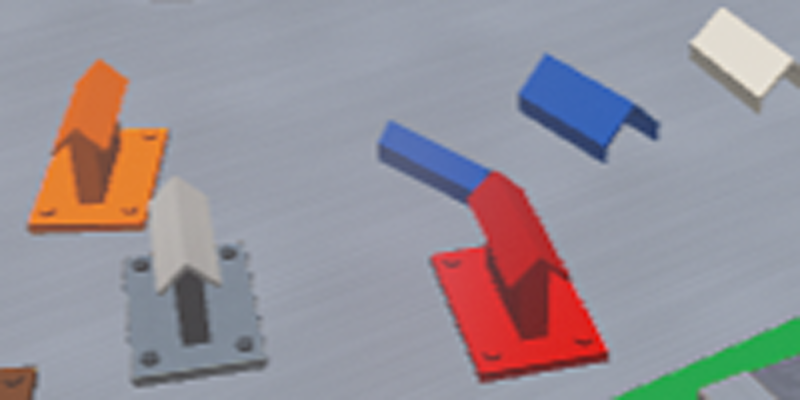

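```bash
cat >> h.py <<'E'
def go(p,yaw):
    """shift in tool axes (units of 20mm) and spin (units of 4deg) to TCP p with tool x at world angle yaw(rad)"""
    s=readout.sense();m=R.from_quat(s["tool_rot"]).as_matrix()
    d=m.T@(np.array(p)-s["tcp_pos"])/.02
    cur=np.arctan2(m[1,0],m[0,0]); dy=(yaw-cur+np.pi/2)%np.pi-np.pi/2
    print("t",round(float(s["t"]),2),"tcp",s["tcp_pos"].round(4),"yaw",np.degrees(cur).round(2),"shift",d.round(2),"spin",(-np.degrees(dy)/4).round(2),"z",m[:,2].round(4),"F",s["force"].round(1))
E
python3 - <<'E'
from h import *
a=snap("scene");b=snap("side");w=snap("wrist")
print("wrist centre on table",plane(w,[(254,190),(254,380),(10,190)],0).round(3))
def seg(d,p,z):
    q=plane(d,p,z); v=q[1]-q[0]; print(q.round(3).tolist(),q.mean(0).round(3),np.degrees(np.arctan2(v[1],v[0])).round(1),np.linalg.norm(v).round(3))
seg(b,[(280.5,238),(229,240)],.046); seg(a,[(286.5,164),(307.5,175.5)],.046)
seg(b,[(219,140),(260,142)],.085); seg(a,[(194,194.5),(197,217)],.085)
go((.5,.13,.24),np.pi)
E
```

```text
wrist centre on table [[0.314 0.541 0.   ]
 [0.599 0.401 0.   ]
 [0.175 0.26  0.   ]]
[[0.454, 0.137, 0.046], [0.559, 0.148, 0.046]] [0.506 0.142 0.046] 6.1 0.106
[[0.463, 0.131, 0.046], [0.564, 0.142, 0.046]] [0.513 0.137 0.046] 6.7 0.102
[[0.627, -0.253, 0.085], [0.512, -0.243, 0.085]] [ 0.57  -0.248  0.085] 175.2 0.116
[[0.529, -0.231, 0.085], [0.633, -0.267, 0.085]] [ 0.581 -0.249  0.085] -19.1 0.11
t 0.4 tcp [0.2772 0.56   0.2391] yaw 153.65 shift [-19.52 -14.32  -0.04] spin -6.59 z [-2.e-04 -3.e-04 -1.e+00] F [-0.5  0.8 -0.1]
```

>>> send_rows(commands="85 -0.98 -0.72 0 0;85 -0.98 -0.72 0 0;85 -0.98 -0.72 0 0;85 -0.98 -0.72 0 0;85 -0.98 -0.72 0 0;85 -0.98 -0.72 0 0;85 -0.98 -0.72 0 0;85 -0.98 -0.72 0 0;85 -0.98 -0.72 0 0;85 -0.98 -0.72 0 0;85 -0.98 -0.72 0 0;85 -0.98 -0.72 0 0;85 -0.98 -0.72 0 0;85 -0.98 -0.72 0 0;85 -0.98 -0.72 0 0;85 -0.98 -0.72 0 0;85 -0.98 -0.72 0 0;85 -0.98 -0.72 0 0;85 -0.98 -0.72 0 0;85 -0.98 -0.72 0 0")

```text
t: 2.07
tcp_pos: [0.5013, 0.1269, 0.2395]
tool_rot: [0.228, 0.974, 0.0, 0.0]
force: [-0.1, 0.3, 0.0]
finger_gap: 0.997
gripper_force: 0.0
```

>>> send_rows(commands="85 0 0 0 -1;85 0 0 0 -1;85 0 0 0 -1;85 0 0 0 -1;85 0 0 0 -1;85 0 0 0 -1;85 0 0 0 -1;85 0 0 0 -1;85 0 0 0 0;85 0 0 0 0")

```text
t: 2.9
tcp_pos: [0.5008, 0.128, 0.2394]
tool_rot: [-0.048, 0.999, -0.0, 0.0]
force: [-0.1, 0.2, -0.4]
finger_gap: 0.992
gripper_force: 0.0
```

```bash
python3 - <<'E'
from h import *
w=snap("wrist","w1"); go((.51,.14,.24),np.radians(186))
for c in blobs(w,(105,120,60),(125,255,255)):
    print(cv2.contourArea(c),cv2.approxPolyDP(c,3,True).reshape(-1,2).tolist())
E
```

```text
t 2.95 tcp [0.5008 0.1281 0.2394] yaw -174.44 shift [-0.51  0.55 -0.03] spin -0.11 z [ 2.e-04  0.e+00 -1.e+00] F [ 0.3  0.1 -0.2]
4536.0 [[240, 120], [240, 210], [266, 219], [287, 210], [290, 121]]
2509.5 [[116, 112], [140, 201], [148, 204], [161, 199], [164, 190], [144, 110]]
```

View pics/w1.png

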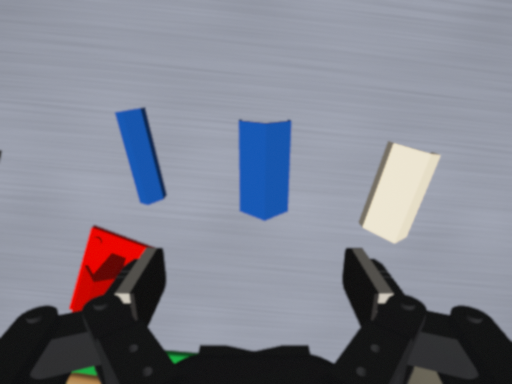

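The wrist view shows the wide blue guard upright in the image: ridge from about (265,122) to (266,219), outer edges at columns 240 and 289. The white guard is to its right and the narrow one to its left.

```bash
python3 - <<'E'
from h import *
w=snap("wrist")
g=cv2.cvtColor(w["pixels"],cv2.COLOR_RGB2HSV)
# ridge: largest horizontal brightness step inside guard, per row; edges: mask bounds
V=cv2.GaussianBlur(g[:,:,2].astype(np.float32),(3,5),0)
L=[];Rr=[];M=[]
mask=cv2.inRange(g,(105,120,60),(125,255,255))
for r in range(135,205,3):
    c=np.flatnonzero(mask[r,220:310])+220
    L.append((c[0]-.5,r));Rr.append((c[-1]+.5,r))
    s=np.abs(np.diff(V[r,c[0]+8:c[-1]-8])); k=s.argmax(); M.append((c[0]+8+k+.5,r))
print([m[0] for m in M], s.max())
def fit(P,z):
    q=plane(w,P,z)[:,:2]; vx,vy,x,y=cv2.fitLine(q.astype(np.float32),cv2.DIST_HUBER,0,.01,.01).ravel()
    print("angle",np.degrees(np.arctan2(vy,vx)).round(2),"y at x=.51",(y+vy/vx*(.51-x)).round(4))
fit(L,.016);fit(Rr,.016);fit(M,.046)
print(plane(w,[(266,219.5),(265,122)],.046).round(4), plane(w,[(240,210),(287.5,210),(239.5,119.5),(290.5,120.5)],.016).round(4))
E
```

```text
[np.float64(265.5), np.float64(264.5), np.float64(265.5), np.float64(265.5), np.float64(265.5), np.float64(265.5), np.float64(265.5), np.float64(265.5), np.float64(264.5), np.float64(264.5), np.float64(265.5), np.float64(264.5), np.float64(264.5), np.float64(264.5), np.float64(264.5), np.float64(264.5), np.float64(264.5), np.float64(264.5), np.float64(264.5), np.float64(264.5), np.float64(264.5), np.float64(264.5), np.float64(264.5), np.float64(264.5)] 2.3125
angle 5.94 y at x=.51 0.1109
angle 5.32 y at x=.51 0.1702
angle 5.15 y at x=.51 0.1406
[[0.5609 0.1476 0.046 ]
 [0.4524 0.1345 0.046 ]] [[0.5642 0.1168 0.016 ]
 [0.5584 0.1752 0.016 ]
 [0.4552 0.107  0.016 ]
 [0.4506 0.1643 0.016 ]]
```

>>> send_rows(commands="70 -0.3 0.6 1 0;70 0 0 1 0;70 0 0 1 0;70 0 0 1 0;70 0 0 1 0;70 0 0 1 0;70 0 0 0 0;70 0 0 0 0;70 0 0 0 0")

```text
t: 3.75
tcp_pos: [0.5063, 0.1406, 0.1201]
tool_rot: [-0.049, 0.999, -0.0, 0.001]
force: [-0.5, 0.0, 0.1]
finger_gap: 0.824
gripper_force: 0.0
```

```bash
python3 - <<'E'
from h import *
print(readout.sense()["finger_gap"])
b=snap("side","s1"); go((.507,.1403,.012),np.radians(185.8))
p=b["pixels"][150:330,170:350]; cv2.imwrite("pics/s1c.png",cv2.resize(p[:,:,::-1],(600,600),interpolation=2))
E
```

```text
0.823749609071663
t 3.8 tcp [0.5066 0.1406 0.1205] yaw -174.36 shift [-0.01 -0.02  5.42] spin -0.04 z [ 2.5e-03  1.0e-04 -1.0e+00] F [ 0.6  0.5 -0.8]
```

View pics/s1c.png

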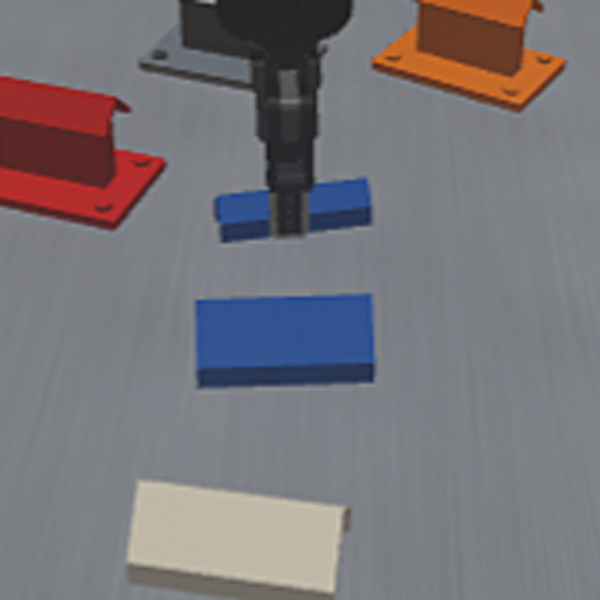

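The fingertip sits at about full-image (256.4,221) above the guard.

```bash
python3 - <<'E'
from h import *
b=snap("side"); e,v=ray(b,[(256.4,221.1)])
for y in(.1406+.035,.1406+.042): print(e+v[0]*(y-e[1])/v[0,1])
E
```

```text
[0.50106259 0.1756     0.11502584]
[0.50068835 0.1826     0.1200201 ]
```

>>> send_rows(commands="70 0 0 1 0;70 0 0 1 0;70 0 0 1 0;70 0 0 1 0;70 0 0 0.7 0;70 0 0 0.4 0;70 0 0 0.35 0;70 0 0 0 0;70 0 0 0 0;56 0 0 0 0;56 0 0 0 0;56 0 0 0 0;56 0 0 0 0;56 0 0 0 0;56 0 0 0 0", grip_force=30)

```text
t: 5.1
tcp_pos: [0.5063, 0.1407, 0.0114]
tool_rot: [-0.049, 0.999, 0.0, 0.001]
force: [-0.4, -0.1, 6.4]
finger_gap: 0.693
gripper_force: 33.1
```

```bash
python3 - <<'E'
from h import *
s=readout.sense(); print(s["finger_gap"],s["gripper_force"])
b=snap("side","s2"); go((.507,.1403,.2),np.radians(185.8))
p=b["pixels"][190:290,190:330]; cv2.imwrite("pics/s2c.png",cv2.resize(p[:,:,::-1],(700,500),interpolation=2))
E
```

```text
0.6927051983308204 33.0636240541935
t 5.15 tcp [0.5063 0.1407 0.0114] yaw -174.34 shift [-0.05 -0.02 -9.43] spin -0.04 z [ 2.e-03  2.e-04 -1.e+00] F [-0.7 -0.5  7.3]
```

View pics/s2c.png

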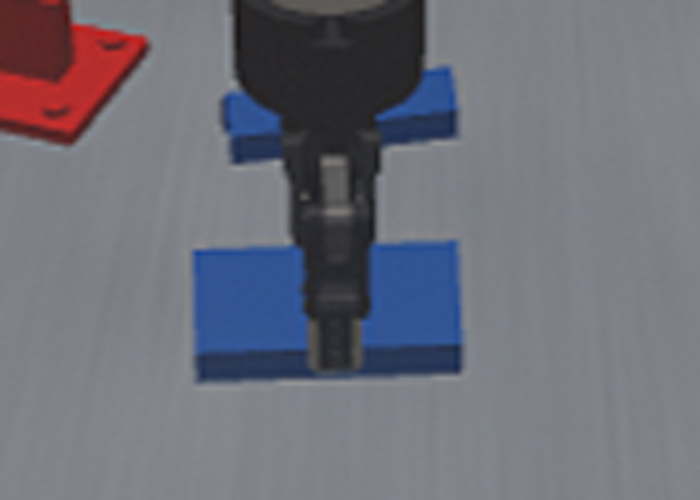

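The fingers are closed on both lips, mid-length, with an opening of about 59 mm. I'll lift the guard and look at the stand.

>>> send_rows(commands="56 0 0 -0.3 0;56 0 0 -0.7 0;56 0 0 -1 0;56 0 0 -1 0;56 0 0 -1 0;56 0 0 -1 0;56 0 0 -1 0;56 0 0 -1 0;56 0 0 -1 0;56 0 0 -1 0;56 0 0 -1 0;56 0 0 -0.5 0")

```text
t: 6.15
tcp_pos: [0.5063, 0.1407, 0.2229]
tool_rot: [-0.049, 0.999, 0.0, 0.002]
force: [-0.0, -0.4, -1.2]
finger_gap: 0.692
gripper_force: 32.6
```

>>> send_rows(commands="56 -0.3 -0.5 0 0;56 -0.3 -1 0 0;56 -0.3 -1 0 0;56 -0.3 -1 0 0;56 -0.3 -1 0 0;56 -0.3 -1 0 0;56 -0.3 -1 0 0;56 -0.3 -1 0 0;56 -0.3 -1 0 0;56 -0.3 -1 0 0;56 -0.3 -1 0 0;56 -0.3 -1 0 0;56 -0.3 -1 0 0;56 -0.3 -1 0 0;56 -0.3 -1 0 0;56 -0.3 -1 0 0;56 -0.3 -1 0 0;56 -0.3 -1 0 0;56 -0.3 -0.5 0 0;56 0 0 0 0")

```text
t: 7.82
tcp_pos: [0.6549, -0.21, 0.2181]
tool_rot: [-0.048, 0.999, -0.0, -0.0]
force: [-0.2, -1.3, -1.2]
finger_gap: 0.691
gripper_force: 32.6
```

```bash
python3 - <<'E'
from h import *
s=readout.sense(); print(s["finger_gap"],s["gripper_force"])
w=snap("wrist","w2"); go((.575,-.248,.2),np.radians(168))
E
```

```text
0.6912576770832868 32.60600712150335
t 7.87 tcp [ 0.654  -0.2081  0.2182] yaw -174.46 shift [ 4.12 -1.61  0.92] spin 4.38 z [-0.0023  0.001  -1.    ] F [-0.6  0.4  0.1]
```

View pics/w2.png

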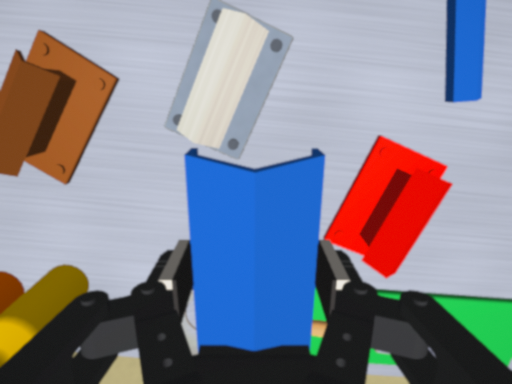

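The held guard is square in the grip, its ridge running down column 255. The stand shows at the top of the picture, around (230,75), with its angle about 22° off the image vertical. I'll turn to line up with it and bring it toward the centre.

>>> send_rows(commands="56 -0.5 -0.9 0 0;56 -0.5 -0.9 0 0;56 -0.5 -0.9 0 0;56 0 0 0 1;56 0 0 0 1;56 0 0 0 1;56 0 0 0 1;56 0 0 0 1;56 0 0 0 1;56 0 0 0 0;56 0 0 0 0;56 0 0 0 0")

```text
t: 8.87
tcp_pos: [0.6892, -0.2565, 0.2197]
tool_rot: [0.158, 0.987, 0.0, -0.001]
force: [0.9, -0.2, -0.1]
finger_gap: 0.69
gripper_force: 32.6
```

```bash
python3 - <<'E'
from h import *
w=snap("wrist","w3"); go((.575,-.248,.2),np.radians(161))
p=w["pixels"][0:190,160:350]; cv2.imwrite("pics/w3c.png",cv2.resize(p[:,:,::-1],(600,600),interpolation=2))
E
```

```text
t 8.92 tcp [ 0.6894 -0.2567  0.2199] yaw 161.75 shift [ 5.57 -1.38  1.  ] spin 0.19 z [-9.e-04  5.e-04 -1.e+00] F [-0.1 -0.  -1. ]
```

View pics/w3c.png

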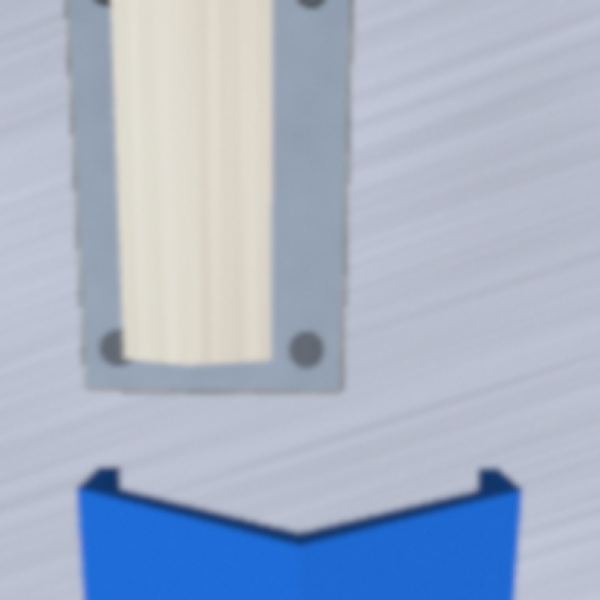

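The view shows steel edges at crop columns 113–272, near end at crop row 362. The far end is cut off, so I'll back up about 24 mm to see both ends.

>>> send_rows(commands="56 0.4 -0.2 0 0;56 0.5 -0.3 0 0;56 0.3 -0.2 0 0;56 0 0 0 0;56 0 0 0 0;56 0 0 0 0")

```text
t: 9.42
tcp_pos: [0.6627, -0.2631, 0.2206]
tool_rot: [0.159, 0.987, -0.0, 0.0]
force: [0.1, -0.8, -0.6]
finger_gap: 0.691
gripper_force: 32.6
```

```bash
cat > st.py <<'E'
from h import *
w=snap("wrist","w4"); s=readout.sense()
P=w["pixels"]; hsv=cv2.cvtColor(P,cv2.COLOR_RGB2HSV)
f=P.astype(int); m=((f[:,:,0]-f[:,:,2]>4)&(f[:,:,0]>150)).astype(np.uint8)*255
c=max(cv2.findContours(cv2.morphologyEx(m[:200,160:340],cv2.MORPH_OPEN,np.ones((3,3))),0,cv2.CHAIN_APPROX_NONE)[0],key=cv2.contourArea)+[160,0]
print(cv2.approxPolyDP(c,2,True).reshape(-1,2).tolist())
mm=np.zeros(m.shape,np.uint8);cv2.drawContours(mm,[c],-1,255,-1)
rows=np.flatnonzero(mm.any(1)); r0,r1=rows[0],rows[-1]; print("rows",r0,r1)
L=[];Q=[];prof=[]
for r in range(r0+10,r1-10,3):
    k=np.flatnonzero(mm[r]);L.append((k[0]-.5,r));Q.append((k[-1]+.5,r))
def fit(P_,z):
    q=plane(w,P_,z)[:,:2]; vx,vy,x,y=cv2.fitLine(q.astype(np.float32),cv2.DIST_HUBER,0,.01,.01).ravel()
    print("angle",np.degrees(np.arctan2(vy,vx)).round(2),"y at x=.575",(y+vy/vx*(.575-x)).round(4))
fit(L,.061);fit(Q,.061)
cols=np.arange(int(np.mean(np.array(L)[:,0]))-3,int(np.mean(np.array(Q)[:,0]))+5)
print(cols[0],[ (f[r0+15:r1-15,k,0]-f[r0+15:r1-15,k,2]).mean().round(0).astype(int) for k in cols])
go((.575,-.248,.2),np.radians(161))
cv2.imwrite("pics/w4c.png",cv2.resize(P[0:190,160:350,::-1],(600,600),interpolation=2))
E
python3 st.py
```

```text
[[235, 0], [213, 8], [216, 135], [219, 138], [240, 141], [260, 137], [262, 8]]
rows 0 141
angle -18.71 y at x=.575 -0.2716
angle -18.93 y at x=.575 -0.2273
211 [np.int64(-29), np.int64(-25), np.int64(-16), np.int64(-3), np.int64(8), np.int64(12), np.int64(14), np.int64(14), np.int64(13), np.int64(12), np.int64(12), np.int64(12), np.int64(13), np.int64(13), np.int64(13), np.int64(13), np.int64(13), np.int64(13), np.int64(12), np.int64(12), np.int64(12), np.int64(12), np.int64(13), np.int64(13), np.int64(13), np.int64(14), np.int64(15), np.int64(15), np.int64(16), np.int64(16), np.int64(17), np.int64(17), np.int64(17), np.int64(16), np.int64(15), np.int64(15), np.int64(16), np.int64(17), np.int64(17), np.int64(17), np.int64(17), np.int64(17), np.int64(17), np.int64(16), np.int64(16), np.int64(16), np.int64(16), np.int64(16), np.int64(17), np.int64(16), np.int64(11), np.int64(-2), np.int64(-18), np.int64(-28), np.int64(-31)]
t 9.47 tcp [ 0.6629 -0.2631  0.2205] yaw 161.66 shift [ 4.41 -0.67  1.02] spin 0.17 z [ 8.e-04 -2.e-04 -1.e+00] F [-0.4  0.5 -0.9]
```

View pics/w4c.png

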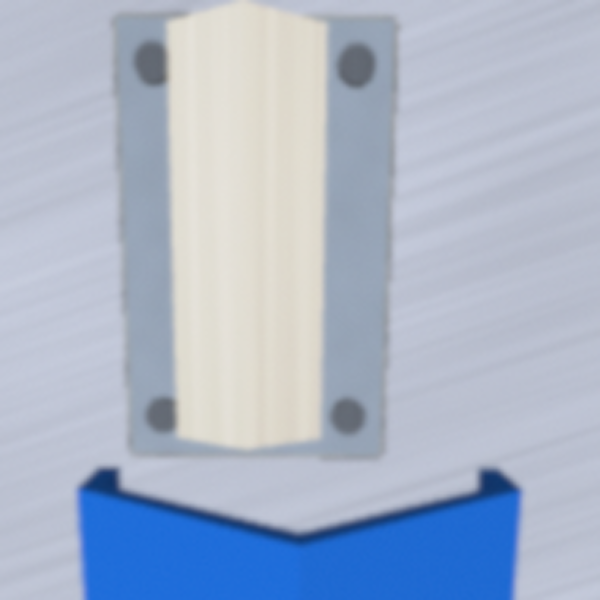

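Both ends are now in view: steel corners near (213,8), (262,8), (260,137) and (217,137), ridge from (237,0) to (238,141), and the held guard's front ridge tip at (255,172).

```bash
python3 - <<'E'
from h import *
w=snap("wrist"); s=readout.sense(); k=lambda P:np.array(P)*190/600+[160,0]-.0
a=np.radians(161.2); X=np.array([np.cos(a),np.sin(a)]); Y=np.array([X[1],-X[0]]); T=s["tcp_pos"][:2]
def loc(P,z,lab):
    q=plane(w,k(P),z)[:,:2]-T; q=np.c_[q@X,q@Y]*1000; print(lab,q.round(1).tolist(),q.mean(0).round(1))
loc([(166,24),(329,24),(178,437),(322,437)],.061,"edges")
loc([(243,1),(247,448)],.085,"ridge")
loc([(113,16),(398,17),(384,456),(130,456)],.010,"base top")
u=s["tcp_pos"][2]-.0114
loc([(301,542)],u+.046,"guard tip (y; x+55=centre)")
loc([(79,489),(520,489)],u+.016,"guard lips far end")
E
```

```text
edges [[145.1, -36.6], [145.4, 6.8], [35.0, -36.2], [35.4, 6.8]] [ 90.2 -14.8]
ridge [[144.8, -14.9], [35.8, -14.4]] [ 90.3 -14.6]
base top [[158.8, -59.2], [159.2, 29.7], [21.4, 30.2], [20.6, -59.3]] [ 90.  -14.7]
guard tip (y; x+55=centre) [[53.3, -0.6]] [53.3 -0.6]
guard lips far end [[52.5, -30.1], [53.1, 28.9]] [52.8 -0.6]
```

>>> send_rows(commands="56 0 0 0 0.12;56 0.7 -0.14 0 0;56 1 -0.14 0 0;56 1 -0.14 0 0;56 1 -0.14 0 0;56 0.6 -0.14 0 0;56 0.3 0 0 0;56 0 0 1 0;56 0 0 1 0;56 0 0 1 0;56 0 0 1 0;56 0 0 0.5 0;56 0 0 0 0;56 0 0 0 0;56 0 0 0 0")

```text
t: 10.77
tcp_pos: [0.572, -0.2471, 0.1314]
tool_rot: [0.163, 0.987, -0.0, 0.001]
force: [0.0, -0.3, -0.2]
finger_gap: 0.693
gripper_force: 32.6
```

```bash
python3 - <<'E'
from h import *
a=np.radians(161.2); X=np.array([np.cos(a),np.sin(a)]); Y=np.array([X[1],-X[0]])
g=np.array([.6629,-.2631])+.0922*X-.0141*Y
go((*g,.0564),a)
b=snap("side","s3"); p=b["pixels"][90:190,180:300]; cv2.imwrite("pics/s3c.png",cv2.resize(p[:,:,::-1],(720,600),interpolation=2))
E
```

```text
t 10.77 tcp [ 0.572  -0.2471  0.1314] yaw 161.18 shift [0.06 0.   3.75] spin -0.0 z [ 0.0021 -0.0013 -1.    ] F [ 0.  -0.3 -0.2]
```

View pics/s3c.png

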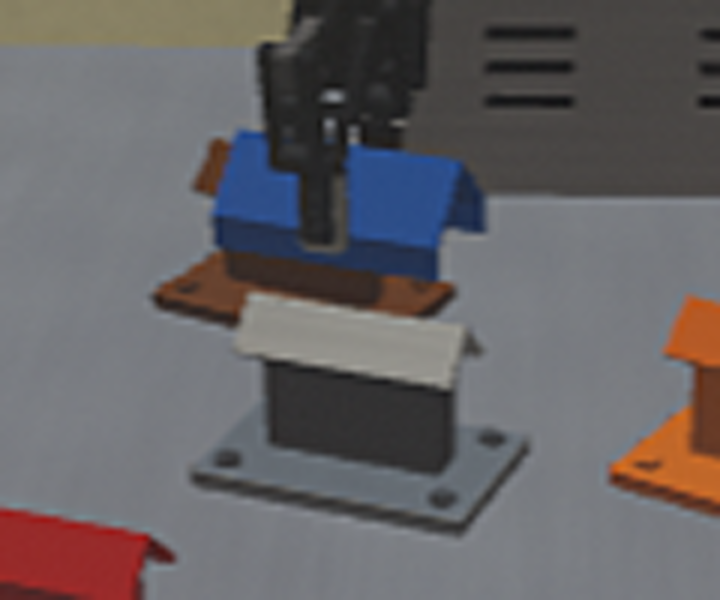

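The guard hangs level over the angle with its ends matching. I'll go straight down, slowly at the end.

>>> send_rows(commands="56 0.06 0 0.7 0;56 0 0 0.7 0;56 0 0 0.7 0;56 0 0 0.6 0;56 0 0 0.3 0;56 0 0 0.2 0;56 0 0 0.15 0;56 0 0 0.1 0;56 0 0 0.1 0;56 0 0 0.1 0;56 0 0 0.1 0;56 0 0 0 0;56 0 0 0 0")

```text
t: 11.9
tcp_pos: [0.5702, -0.247, 0.0562]
tool_rot: [0.163, 0.987, -0.001, 0.001]
force: [-1.4, -1.5, 4.6]
finger_gap: 0.687
gripper_force: 33.1
```

It made light contact (4.6 N) at the expected height, so I'll open the fingers and check before retreating.

>>> send_rows(commands="64 0 0 0 0;68 0 0 0 0;72 0 0 0 0;76 0 0 0 0;78 0 0 0 0;78 0 0 0 0;78 0 0 -0.3 0;78 0 0 -0.6 0;78 0 0 -1 0;78 0 0 -1 0;78 0 0 -1 0;78 0 0 -1 0;78 0 0 -1 0;78 0 0 -1 0;78 0 0 -1 0;78 0 0 0 0;78 0 0 0 0;78 0 0 0 0")

```text
t: 13.4
tcp_pos: [0.5693, -0.2458, 0.2132]
tool_rot: [0.164, 0.987, 0.0, -0.0]
force: [-0.3, 0.8, 0.4]
finger_gap: 0.912
gripper_force: 0.0
```

```bash
python3 - <<'E'
from h import *
w=snap("wrist");b=snap("side"); go((.57,-.247,.25),np.radians(161.2))
A=cv2.resize(b["pixels"][110:190,190:290],(500,400),interpolation=2);B=cv2.resize(w["pixels"][100:340,170:350],(300,400))
cv2.imwrite("pics/end.png",np.hstack([A,B])[:,:,::-1])
E
```

```text
t 13.5 tcp [ 0.5689 -0.2456  0.2121] yaw 161.18 shift [-0.07 -0.05 -1.89] spin -0.01 z [-0.0023  0.0015 -1.    ] F [-0.   0.9 -0.1]
```

View pics/end.png

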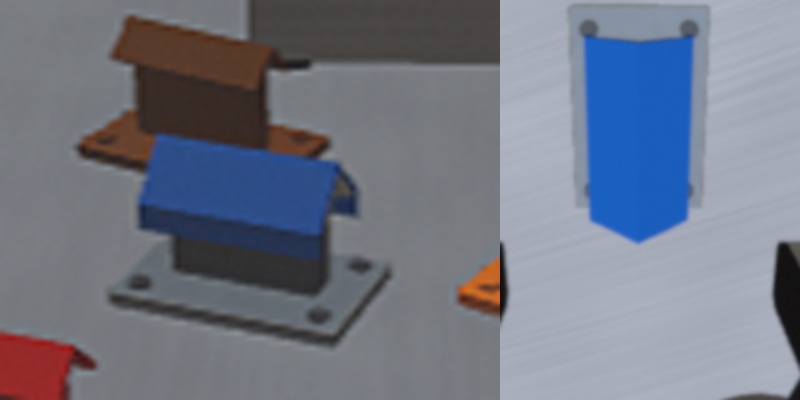

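The side view shows the guard seated on the angle, and the wrist view shows it squarely aligned with the base. I'll check its position and height numerically.

```bash
python3 - <<'E'
from h import *
w=snap("wrist"); a=np.radians(161.2); X=np.array([np.cos(a),np.sin(a)]); Y=np.array([X[1],-X[0]])
C=np.array([.6629,-.2631])+.0902*X-.0147*Y
c=max(blobs(w,(105,120,60),(125,255,255)),key=lambda c:-abs(c.reshape(-1,2).mean(0)[0]-253)); q=cv2.approxPolyDP(c,2,True).reshape(-1,2); print(q.tolist())
def loc(P,z):
    p=plane(w,P,z)[:,:2]-C; print((np.c_[p@X,p@Y]*1000).round(1).tolist())
loc([(252.8,245.5),(253.3,124.5)],.091)
m=cv2.inRange(cv2.cvtColor(w["pixels"],cv2.COLOR_RGB2HSV),(105,120,60),(125,255,255))
for r in(140,180,215):
    k=np.flatnonzero(m[r,190:320])+190; loc([(k[0]-.5,r),(k[-1]+.5,r)],.061)
E
```

```text
[[221, 122], [224, 232], [254, 246], [281, 233], [285, 122], [258, 126]]
[[-51.8, -0.2], [57.1, 0.2]]
[[40.0, -29.9], [40.1, 29.7]]
[[1.9, -30.2], [2.0, 29.0]]
[[-34.1, -31.3], [-34.0, 30.1]]
```

```bash
python3 -c "
from station import sign_off; print(sign_off())"
```

```text
the job is handed in; nothing more can be done
None
```

The wide blue guard is set down, nested on the grey stand's steel angle and let go: ridge within about 0.2 mm sideways, ends about 2.5 mm off level, robot clear. The white and narrow guards were not touched, and the job is handed in at about 13.5 s.

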